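# Reset the locked suction wheel on the sanding bench

## Robot

A 6-joint arm with a two-finger parallel gripper is mounted at the origin on the work surface. World frame = base frame: x ahead of the robot, y to its left, z up, the work surface at z = 0. Lengths are in m, angles in rad, forces in N, time in s.
With the tool pointing down it reaches from about 0.25 to 0.775 m from the base axis. Payload 4 kg.
Tool frame: the origin (TCP) lies midway between the tips of the shut fingers; the grasp point (between the pads) lies 19 mm behind it; z points along the fingers, y is the line along which they close (so a half turn about z gives the same grasp; the last joint's range is limited). The gripper opens to 94 mm and grips with 3 to 60 N. Pads are 16 mm wide; open, the fingers measure 119 mm over their backs; the gripper's body (75 mm by 177 mm) begins 78 mm behind the grasp point.
Start: joints at [-1.328, 0.087, 1.371, -0, 1.684, -0.103], TCP at [0.186, -0.517, 0.173] pointing down, gripper open.
Joint ranges: [-3.1, 3.1], [-0.76, 2.03], [0.27, 2.55], [-1.08, 4.22], [0.17, 2.65], [-2.57, 2.57]. Speed limits (rad/s): [2.79, 2.79, 3.14, 3.14, 3.14, 3.14].

## Interface

Orientations are given as [roll, pitch, yaw] about the fixed x, y, z axes, in that order (R = Rz(yaw) Ry(pitch) Rx(roll)).
In Python, from bench import get_obs, snapshot, close_job gives the robot as it stands. The module is installed in compiled form; this text tells all that it offers.
- The arm moves only by the tool drive_tool, never from a script. Its argument "commands" is a list of rows, each a list of 6 numbers: the shift along the tool's x, y, z in units of 0.04 m (1.0 is 0.04 m), then the turn, a rotation vector about the tool's x, y, z in units of 0.1 rad (1.0 is 0.1 rad). In form: [[dx, dy, dz, wx, wy, wz], ...]. A call has 1 to 20 rows; each row shifts and turns the commanded pose from where the row before left it, along the tool's axes as they then stand; what a row does not reach is not made up. A row lasts 1/8 s, in which the tool goes at most 62.5 mm and 10.7 degrees, less where a joint would pass 70% of its speed; a pose out of reach is approached as far as the arm can. A call with a number of a shift or a turn outside -1 to 1 is refused whole. A call with a gripper value outside its range is refused whole. "gripper" is the closure, from 0 (fully open) to 1 (shut), set as the call begins (left out, the last holds). The fingers move at their own pace and stop on an object; the grip force is fixed at half the most. Time passes only in rows, so rows that do not move let the fingers close. It gives the time, the measured TCP pose, the force, the opening and the grip force at its end, in the units of the state.
- get_obs(): the state, without advancing time (a new reading comes with each control period).
- snapshot(name): name is "side" or "top" or "wrist"; returns a dict with "image" (384x512x3 uint8, blue, green, red), "range_z" (384x512 float32, m along the optical axis (not along the pixel's ray), 0 where there is no reading), "fx", "fy", "cx", "cy" (pixels), "k1" (the pictures are not rectified: a ray, as slopes to the right and down, at radius r is drawn at 1 + k1 r^2 times it, then the intrinsics apply), "rvec" (rotation vector, rad) and "tvec" (3), from world to camera coordinates, as OpenCV has them. Camera axes: x right, y down, z forward; pixel columns grow to the right and rows downward; lengths in m; the calibration is good to about 2 mm. A picture is of the moment at which its call begins.
- close_job(): hands the job in; it is judged then, once.
The state is a dict: "time": time; "joint_positions": joint angles; "qvel": joint speeds; "joint_torque": joint torques, N m; "tool_pos": TCP position; "ee_rot": TCP orientation; "wrist_force": force on the tool from outside, world axes, zero at the start; "wrist_torque": the same for the moment, N m; "width": finger opening in m; "finger_force": force on a finger pad.
Only numpy, scipy, OpenCV 4.12 (cv2) and the standard library are available. Lean on these libraries where they do the work, as an engineer would, in place of code of your own. Each camera call takes 0.05 s, during which the arm holds its last target. There are 200 camera calls.

## Task

Set the suction on the dust regulator at the sanding bench: pull its lock knob all the way out, then with a fingertip roll the knurled thumbwheel, click by click, until its pointer clicks in at the long tick (the fifth of the six ticks, counted from the knob side), and push the lock knob fully home again. Leave the things lying around it where they are.

Things in the scene. Friction and masses are not known exactly. Their poses are not given: they have to be found in the camera images.
- unit: The suction regulator: a bare aluminium box 120 (x) x 180 (y) x 80 mm high, fixed to the bench, with a short duct stub at its back. Origin at the centre of its underside on the bench; its +x points from the front (knob side) to the back, +y to its left, +z up. Wheel and knob lie in one line along x, 30 mm to the right of the middle (at y = -30 mm).
- wheel_top (a point): Highest point of the thumbwheel's rim, 104 mm above the bench and 24 mm above the box top, midway across; fixed to the box, axes parallel to the box's. The wheel, a black knurled disc 64 mm in diameter and 20 mm wide, stands upright in the box top, its axle along the box's y.
- wheel_axle (a point): Centre of the wheel, 32 mm below the top of its rim; turns with the wheel. The wheel is spring-mounted: pressed from above it gives way up to 6 mm (2.4 N to start, then 1.2 N per mm more). Pressed down 2 to 4 mm by a fingertip that moves level along the box's x, the rim rolls along with the fingertip by friction.
- long_tick (a point): Outer end (29 mm from the axle) of the long tick on the white scale plate (radius 24 mm) close beside the wheel on its left (+y). Six ticks in an arc, 24 degrees apart; this, the fifth from the front, is broad and juts out beyond the plate, 36 degrees behind straight up; the others are short.
- wheel (a joint): Angle of the thumbwheel, rad: 0 at the first tick (pointer 60 degrees to the front of upright), growing as its top rolls away from the knob. Clicks every 0.419 rad (13.4 mm of rim); ticks at 0, 0.419, 0.838, 1.257, 1.676 (long), 2.094 (stop). Let go, it springs into the nearest click; 1 to 2 N at the rim turns it. Starts at the first, second or third tick; blocked while the lock knob is home.
- pointer (a point): The wheel's pointer: a 4 mm wide steel bar across the wheel's rim with a tab towards the scale plate; this point lies on the rim, 32 mm from the axle, midway across, and turns with the wheel.
- lock (a joint): How far the lock knob is pulled out, m: 0 home, 0.025 fully out. It moves along the box's -x, and snaps over the middle to whichever end is nearer; it takes about 5 N to start it from either end. Its pin goes home only when the wheel stands in a click.
- lock_grip (a point): Centre of the lock knob: a black round knob, 26 mm in diameter and 22 mm long along the box's x, on a 10 mm stem out of the front of the box. This point is 58 mm above the bench and, with the knob home, 23 mm in front of the box's front face; it moves with the knob. The knob stands free: no part of the box beside it.
- tape: Bystander: yellow roll of masking tape, 68 mm across, 18 mm high, lying on the box top to the left of the wheel. Origin at the centre of its underside.
- disc: Bystander: blue sanding disc, 125 mm across, 4 mm thick, flat on the bench to the front left of the box. Origin at the centre of its underside.
- wrench: Bystander: steel wrench, 160 mm long, flat on the bench to the right of the box.
- respirator: Bystander: half-mask respirator with two pink filters, about 75 x 115 x 75 mm, on the bench to the left of the box.
- jar: Bystander: jar with a white cap, 60 mm across, 75 mm high, on the bench to the right of the box. Origin at the centre of its underside.
- carton: Bystander: yellow carton, 120 x 220 x 70 mm, on the right of the bench. Origin at the centre of its underside.
- brush: Bystander: brush, 190 mm long, flat on the left of the bench.
There are look-alikes about, which are no part of the job. Leave any green or orange look-alike of the unit alone.

How it is judged:
On the way, in this order (a step that is already met when the one before it is completed fails the run):
1. the lock knob is pulled out (more than 21 mm) with the wheel still at the tick where it started (value of joint lock above 0.021 m and distance of pointer from where it was at the start of the episode below 0.009 m), for 0.1 s.
2. with the lock out, the wheel is rolled to the long tick (within 0.12 rad) and rests there (value of joint lock above 0.019 m and value of joint wheel between 1.5555 and 1.7955 rad and velocity of joint wheel between -0.3 and 0.3 rad/s), for 0.3 s.
3. the lock knob is pushed home (within 2 mm) with the wheel at the long tick (value of joint lock below 0.002 m and value of joint wheel between 1.5555 and 1.7955 rad), for 0.2 s.
At the end, for the whole second after the job is handed in: The wheel rests clicked in at the long tick (joint wheel 1.676, within 0.12 rad), the lock knob is home (within 2 mm), both at rest, and no bystander has moved more than 30 mm (all of step 3 and velocity of joint wheel between -0.1 and 0.1 rad/s and velocity of joint lock between -0.01 and 0.01 m/s); the robot touches nothing.
It fails at once if a bystander is moved more than 30 mm (distance of any of tape, disc, wrench, respirator, jar, carton, brush from where it was at the start of the episode above 0.03 m).
It also fails if it takes over 61 s, if anything falls off the work surface, if the arm or the gripper's body presses on something with over 40 N, if the wrist force passes 120 N, or if a joint passes its speed limit or range.

## Working session

There is one attempt and no reset: what is moved stays moved. The work goes in short steps, Python scripts to look and compute and a tool call to move; the robot and the scene stay as the last step left them, time stands still between calls to the robot, and variables do not carry over. Pictures are saved under pics/ and viewed, at most 10 in all, crops included, and the job is handed in when it is done.

Besides the shell and the picture viewer there is one more tool, called as a command line: name --pt "numbers of a row" for each row, then --argument value for the rest. drive_tool: Moves the arm, as the interface text tells. Its arguments: {"type":"object","properties":{"commands":{"type":"array"},"gripper":{"type":"number"}},"required":["commands"]}

```bash
mkdir -p pics; cat > h.py <<'E'
import numpy as np, cv2, json
from scipy.spatial.transform import Rotation as R
from bench import get_obs, snapshot, close_job
def cloud(s):
    h,w=s["range_z"].shape
    u,v=np.meshgrid(np.arange(w),np.arange(h))
    x=(u-s["cx"])/s["fx"]; y=(v-s["cy"])/s["fy"]
    a,b=x.copy(),y.copy()
    for _ in range(8):
        f=1+s["k1"]*(a*a+b*b); a=x/f; b=y/f
    Rm=cv2.Rodrigues(np.array(s["rvec"],float))[0]; t=np.array(s["tvec"],float).ravel()
    z=s["range_z"]
    P=np.stack([a*z,b*z,z],-1)
    return (P-t)@Rm, z>0
def grab(n,f):
    s=snapshot(n); np.savez(f+'.npz',**s); cv2.imwrite('pics/'+f+'.png',s["image"]); return s
def load(f):
    d=np.load(f+'.npz'); return {k:(d[k] if d[k].ndim else float(d[k])) for k in d}
E
python3 - <<'E'
from h import *
s=[grab(n,n+'0') for n in("side","top")]
cv2.imwrite('pics/a.png',np.hstack([cv2.resize(s[0]["image"],(400,300)),cv2.resize(s[1]["image"],(400,300))]))
for q in s:
    Rm=cv2.Rodrigues(np.array(q["rvec"],float))[0]; print(-Rm.T@np.ravel(q["tvec"]),q["fx"],q["k1"])
print(get_obs())
E
```

```text
[0.29971142 0.92238667 0.89279232] 414.05383820427704 0.031260319919334555
[ 0.26688674 -0.02997719  1.53683732] 486.09115747330947 -0.03514053877154422
{'time': 0.1, 'joint_positions': array([-1.32810599e+00,  8.78945961e-02,  1.37207731e+00, -4.30571046e-06,
        1.68361786e+00, -1.03116901e-01]), 'qvel': array([ 0.00209292, -0.00045849, -0.00150058,  0.00089204, -0.00219179,
        0.00088896]), 'joint_torque': array([ 1.15491635e-03, -3.41253126e+01, -3.03302443e+01,  7.18042022e-02,
        3.04387137e-02, -9.71632699e-05]), 'tool_pos': array([ 0.18627649, -0.51690196,  0.17162702]), 'ee_rot': array([-3.13960571e+00, -2.01314095e-04,  3.45806559e-01]), 'wrist_force': array([-0.3992336 , -0.69045141, -0.78280158]), 'wrist_torque': array([ 0.03250588, -0.04745347,  0.01594014]), 'finger_force': 0.0, 'width': 0.09393490783218937}
```

View pics/side0.png

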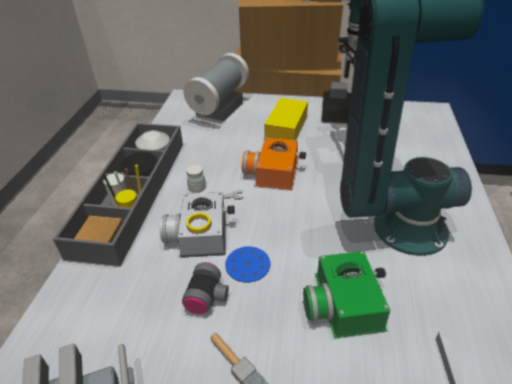

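View pics/top0.png

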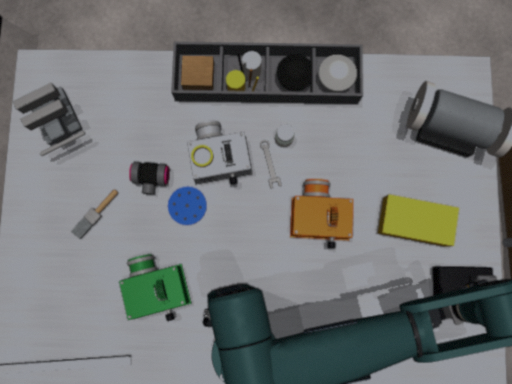

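The aluminium unit is at about (220,157) in the top view, with its wheel at (229,152), knob at (234,180) and tape at (203,155). The green and orange boxes are look-alikes. Next I measure the box top, wheel and knob.

```bash
python3 - <<'E'
from h import *
s=load('top0'); P,ok=cloud(s)
roi=np.zeros(ok.shape,bool); roi[120:205,175:260]=1
top=(roi&ok&(P[...,2]>.07)&(P[...,2]<.086)).astype(np.uint8)
# fill: everything above .07 in largest contour
m=(roi&ok&(P[...,2]>.072)).astype(np.uint8)
n,l,st,c=cv2.connectedComponentsWithStats(m); i=1+np.argmax(st[1:,4]); m=l==i
print('z top',np.median(P[top>0][:,2]))
r=cv2.minAreaRect(P[m&(P[...,2]<.083)][:,:2].astype(np.float32)); print('box rect',r)
w=roi&ok&(P[...,2]>.088)&(s["image"].max(-1)<90); print('wheel',w.sum(),P[w].mean(0),P[w].min(0),P[w].max(0))
yx=np.argwhere(w);print(yx.mean(0))
k=roi&ok&(P[...,2]>.055)&(P[...,2]<.078)&(s["image"].max(-1)<90); 
k[:172]=0; print('knob',k.sum(),P[k].mean(0),np.median(P[k],0),P[k].min(0),P[k].max(0))
# knob by color
b=s["image"][...,:3].astype(int); 
ye=roi&ok&(b[...,2]-b[...,0]>60); print('tape',P[ye].mean(0),P[ye].min(0),P[ye].max(0))
# all objects heights
cv2.imwrite('pics/b.png',np.hstack([cv2.resize(s["image"][115:200,180:265],(400,400),interpolation=cv2.INTER_CUBIC),cv2.resize(load('side0')["image"][180:260,155:255],(400,400),interpolation=cv2.INTER_CUBIC)]))
E
```

```text
z top 0.07947978899555438
box rect ((0.627142071723938, 0.09918470680713654), (0.1787874698638916, 0.1799563616514206), 11.307633399963379)
wheel 107 [0.60342252 0.06434845 0.09956058] [0.57660804 0.05135255 0.08848855] [0.6335263  0.07703786 0.11143693]
[152.91588785 227.80373832]
knob 136 [0.53255879 0.07379115 0.06638789] [0.53158616 0.05480017 0.06561046] [0.51332676 0.02137869 0.05501828] [0.55369673 0.16558915 0.07790797]
tape [0.59490914 0.14273415 0.09767297] [0.56401976 0.11189615 0.09038382] [0.62720189 0.17355603 0.10419024]
```

View pics/b.png

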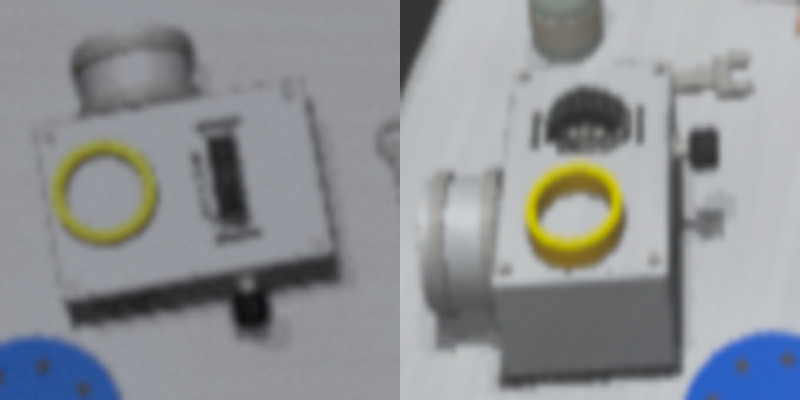

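```bash
cat >> h.py <<'E'
def go(target,yaw,o=None):
    "tool-axis shift (units 0.04) and turn (units 0.1) to reach a down-pointing pose"
    o=o or get_obs(); A=R.from_euler('xyz',o["ee_rot"])
    d=A.inv().apply(np.array(target)-o["tool_pos"])/.04
    w=(A.inv()*R.from_euler('xyz',[np.pi,0,yaw])).as_rotvec()/.1
    print('shift',d.round(2),'turn',w.round(2))
def box(P,ok,s,roi):
    im=s["image"].astype(int); g=(im.max(-1)-im.min(-1)<40)
    m=(roi&ok&(P[...,2]>.07)).astype(np.uint8)
    return m
E
python3 - <<'E'
from h import *
s=load('top0'); P,ok=cloud(s)
roi=np.zeros(ok.shape,bool); roi[120:205,175:260]=1
Q=P[roi&ok&(P[...,2]>.074)][:,:2]
for yaw in(.14,.16,.18,.2):
    A=np.array([[np.cos(yaw),np.sin(yaw)],[-np.sin(yaw),np.cos(yaw)]]); q=Q@A.T
    ex=lambda a:np.percentile(a,1)
    y0,y1=np.percentile(q[:,1],[.5,99.5]); ys=np.linspace(y0+.01,y1-.01,9)
    f=[q[abs(q[:,1]-y)<.008][:,0].min() for y in ys]
    xs=np.linspace(q[:,0].min()+.01,q[:,0].min()+.11,7)
    r=[q[abs(q[:,0]-x)<.008][:,1].min() for x in xs]; l=[q[abs(q[:,0]-x)<.008][:,1].max() for x in xs]
    F=np.median(f);L=np.median(l);Rr=np.median(r)
    print(yaw,'slopes',np.polyfit(ys,f,1)[0].round(3),np.polyfit(xs,r,1)[0].round(3),np.polyfit(xs,l,1)[0].round(3),'width',L-Rr,
      'centre',A.T@[F+.06,(L+Rr)/2],'knob',A.T@[F-.023,(L+Rr)/2-.03],'wheel',A.T@[F+.06,(L+Rr)/2-.03])
go([.186,-.517,.26],.17)
E
```

```text
0.14 slopes -0.017 -0.291 0.836 width 0.17838778078828557 centre [0.59877002 0.09265194] knob [0.52076839 0.05136338] wheel [0.60295631 0.06294546]
0.16 slopes 0.006 -0.31 0.81 width 0.1784465587525073 centre [0.59997214 0.09301395] knob [0.52281182 0.05017372] wheel [0.60475168 0.06339713]
0.18 slopes 0.026 -0.331 0.791 width 0.17839412339257815 centre [0.60020744 0.09328654] knob [0.5239193  0.04891177] wheel [0.60557832 0.06377123]
0.2 slopes 0.066 -0.352 0.776 width 0.17862731531192386 centre [0.59987932 0.09347158] knob [0.52449387 0.04758003] wheel [0.6058394  0.06406958]
shift [-0.01 -0.   -2.21] turn [-0.02 -0.    1.76]
```

drive_tool --pt "0 0 -0.7 0 0 0.6" --pt "0 0 -0.9 0 0 0.7" --pt "0 0 -0.7 0 0 0.6" --pt "0.57 -0.8 0 0 0 0" --pt "0.57 -0.8 0 0 0 0" --pt "0.57 -0.8 0 0 0 0" --pt "0.57 -0.8 0 0 0 0" --pt "0.57 -0.8 0 0 0 0" --pt "0.57 -0.8 0 0 0 0" --pt "0.57 -0.8 0 0 0 0" --pt "0.57 -0.8 0 0 0 0" --pt "0.57 -0.8 0 0 0 0" --pt "0.57 -0.8 0 0 0 0" --pt "0.57 -0.8 0 0 0 0" --pt "0.57 -0.8 0 0 0 0" --pt "0.57 -0.8 0 0 0 0" --pt "0.57 -0.8 0 0 0 0" --pt "0.57 -0.8 0 0 0 0" --pt "0.57 -0.8 0 0 0 0" --pt "0 0 0 0 0 0"

```text
time: 2.6
tool_pos: [0.4675, 0.0467, 0.2635]
ee_rot: [-3.141, 0.002, 0.16]
wrist_force: [-0.6, -0.4, 0.3]
width: 0.0939
finger_force: 0.0
```

```bash
python3 - <<'E'
from h import *
s=grab('wrist','w1'); o=get_obs(); print(o["time"],o["tool_pos"],o["ee_rot"],o["wrist_force"],o["joint_positions"])
Rm=cv2.Rodrigues(np.array(s["rvec"],float))[0]; print(-Rm.T@np.ravel(s["tvec"]),Rm[2])
go([.522,.050,.10],.155)
E
```

```text
2.65 [0.46710836 0.0455178  0.26380942] [3.14139996e+00 2.11028667e-03 1.57938547e-01] [-0.86639976 -0.78088284 -0.1669752 ] [-2.32858361e-02 -9.12635985e-02  1.36991610e+00 -5.95465596e-04
  1.86498110e+00  1.38939966e+00]
[0.55211956 0.05992192 0.47441455] [-0.28733533 -0.04478188 -0.95678263]
shift [1.38 0.1  4.09] turn [0.   0.02 0.03]
```

View pics/w1.png

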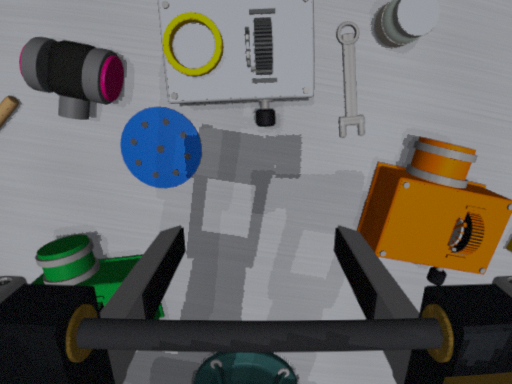

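The wrist view shows the knob at (265,113), the wheel at (263,46) and the box front edge from (168,103) to (313,96). I'll refine the position and yaw from this.

```bash
python3 - <<'E'
from h import *
s=load('w1'); P,ok=cloud(s); im=s["image"]; dark=im.max(-1)<70
def reg(r0,r1,c0,c1):
    m=np.zeros(ok.shape,bool); m[r0:r1,c0:c1]=1; return m
k=reg(100,128,250,280)&dark&ok&(P[...,2]>.045); K=P[k]; print('knob',k.sum(),K.mean(0),K.min(0),K.max(0))
w=reg(0,85,250,276)&dark&ok&(P[...,2]>.085); W=P[w]; print('wheel',w.sum(),W.mean(0),W.min(0),W.max(0))
# front edge of top
pts=[]
for c in range(175,308,4):
    col=np.where(ok[60:120,c]&(abs(P[60:120,c,2]-.08)<.006))[0]
    if len(col): pts.append(P[60+col.max(),c])
pts=np.array(pts); a=np.polyfit(pts[:,1],pts[:,0],1); print('front: slope',a,'yaw',-np.arctan(a[0]),np.median(pts[:,2]))
pts=[]
for r in range(5,92,4):
    col=np.where(ok[r,280:340]&(abs(P[r,280:340,2]-.08)<.006))[0]
    if len(col): pts.append(P[r,280+col.max()])
pts=np.array(pts); b=np.polyfit(pts[:,0],pts[:,1],1); print('right: yaw',np.arctan(b[0]),b)
# corner
y=(b[0]*a[1]+b[1])/(1-a[0]*b[0]); x=a[0]*y+a[1]
for yaw in (.155,.17,.185):
    ex=np.array([np.cos(yaw),np.sin(yaw)]); ey=np.array([-ex[1],ex[0]])
    c=np.array([x,y]); print(yaw,'knob',c+ey*.06-ex*.023,'wheel',c+ey*.06+ex*.06)
cv2.imwrite('pics/c.png',cv2.resize(im[0:130,200:330],(600,600),interpolation=cv2.INTER_CUBIC))
E
```

```text
knob 313 [0.5294234  0.04925728 0.06710887] [0.5177184  0.03667965 0.05649331] [0.5407218  0.06178262 0.0717994 ]
wheel 800 [0.60971742 0.06545325 0.09856278] [0.58121947 0.05197268 0.08502994] [0.64007206 0.07949218 0.10529642]
front: slope [-0.20421678  0.56282828] yaw 0.2014468478455796 0.07687817015935966
right: yaw 0.1929752957171275 [ 0.19540696 -0.11412624]
0.155 knob [0.53165534 0.05174336] wheel [0.6136603  0.06455691]
0.17 knob [0.53082302 0.0512573 ] wheel [0.61262656 0.06529944]
0.185 knob [0.52999809 0.05075881] wheel [0.6115818  0.06602638]
```

View pics/c.png

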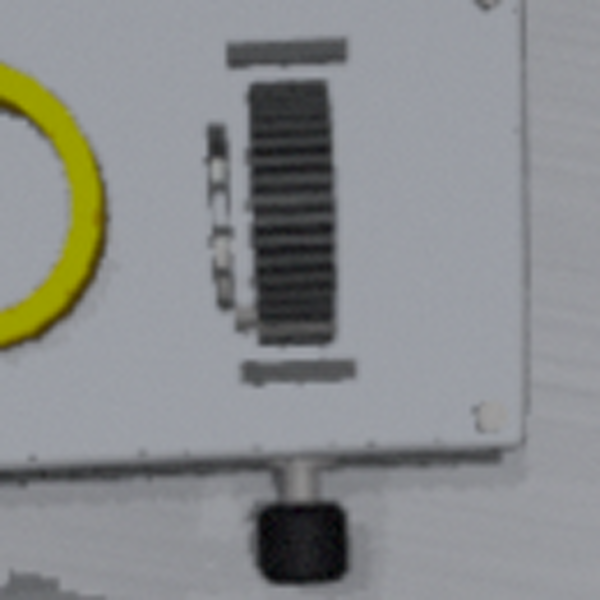

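The pointer sits at the front end of the wheel, at (295,332) in the crop, so it is at the first tick and needs four clicks. The knob is at (.5295,.0495), the wheel top at (.610,.066) and the yaw is about .197. The knob-to-wheel distance of 82 mm agrees with the expected 83.

```bash
python3 - <<'E'
from h import *
go([.5295,.0495,.12],.197)
E
```

```text
shift [1.56 0.15 3.59] turn [ 0.    0.02 -0.39]
```

drive_tool --pt "0.5 0.05 0.8 0 0 -0.2" --pt "0.5 0.05 0.9 0 0 -0.19" --pt "0.5 0.05 0.9 0 0 0" --pt "0.06 0 0.9 0 0 0" --pt "0 0 0 0 0 0" --pt "0 0 0 0 0 0"

```text
time: 3.4
tool_pos: [0.5303, 0.0492, 0.1263]
ee_rot: [3.141, -0.002, 0.194]
wrist_force: [0.7, -0.1, -0.4]
width: 0.0942
finger_force: 0.0
```

```bash
python3 - <<'E'
from h import *
o=get_obs(); print(o["tool_pos"],o["ee_rot"])
go([.5295,.0495,.040],.197)
E
```

```text
[0.53028492 0.04915404 0.12631045] [ 3.14085246e+00 -1.97989081e-03  1.93676826e-01]
shift [-0.02 -0.01  2.16] turn [ 0.01 -0.02 -0.03]
```

drive_tool --pt "0 0 0.6 0 0 0" --pt "0 0 0.6 0 0 0" --pt "0 0 0.5 0 0 0" --pt "0 0 0.46 0 0 0" --pt "0 0 0 0 0 0" --pt "0 0 0 0 0 0"

```text
time: 4.15
tool_pos: [0.5308, 0.0499, 0.0396]
ee_rot: [3.141, -0.002, 0.195]
wrist_force: [-0.1, -0.2, 1.2]
width: 0.0941
finger_force: 0.0
```

drive_tool --pt "0 0 0 0 0 0" --pt "0 0 0 0 0 0" --pt "0 0 0 0 0 0" --pt "0 0 0 0 0 0" --pt "0 0 0 0 0 0" --pt "0 0 0 0 0 0" --gripper 1.0

```text
time: 4.9
tool_pos: [0.5298, 0.0499, 0.0382]
ee_rot: [3.141, 0.0, 0.195]
wrist_force: [0.8, 0.7, 0.1]
width: 0.0378
finger_force: 0.0
```

```bash
python3 - <<'E'
from h import *
o=get_obs(); print(o)
E
```

```text
{'time': 4.9, 'joint_positions': array([-1.25180025e-02,  1.13942123e-01,  1.61267542e+00, -1.18017242e-04,
        1.41503811e+00,  1.36352436e+00]), 'qvel': array([ 0.00142324, -0.0008126 , -0.0031234 ,  0.00102139, -0.00286517,
       -0.00104233]), 'joint_torque': array([ 1.14983712e-03, -3.34670949e+01, -2.85774100e+01,  3.00409331e-02,
       -6.86378614e-02,  1.17377831e-04]), 'tool_pos': array([0.52980857, 0.04992724, 0.03820888]), 'ee_rot': array([3.14149153e+00, 8.56440274e-05, 1.94772275e-01]), 'wrist_force': array([0.7811902 , 0.68381473, 0.0696376 ]), 'wrist_torque': array([ 0.0007745 ,  0.00074668, -0.01590041]), 'finger_force': 0.0, 'width': 0.037771289669671616}
```

Fingers are still closing; wait a bit more.

drive_tool --pt "0 0 0 0 0 0" --pt "0 0 0 0 0 0" --pt "0 0 0 0 0 0" --pt "0 0 0 0 0 0"

```text
time: 5.4
tool_pos: [0.5301, 0.0496, 0.0385]
ee_rot: [3.141, -0.0, 0.195]
wrist_force: [-0.1, 0.1, 0.5]
width: 0.0005
finger_force: 0.4
```

```bash
python3 - <<'E'
from h import *
s=grab('wrist','w2'); t=grab('top','t2'); g=grab('side','s2')
cv2.imwrite('pics/d.png',np.hstack([cv2.resize(s["image"],(400,300)),cv2.resize(g["image"][150:270,130:290],(400,300),interpolation=cv2.INTER_CUBIC)]))
E
```

```text
(no output)
```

View pics/d.png

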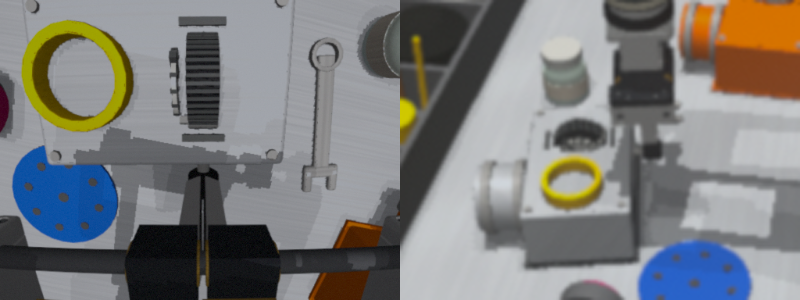

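The fingers shut at (203,195) in the wrist view, and the dark knob shows at (203,175) beyond them. I'll measure both with depth.

```bash
python3 - <<'E'
from h import *
s=load('w2'); P,ok=cloud(s)
for r in range(206,310,6):
    c=259; print(r,s["image"][r,c],P[r,c].round(4), P[r,c-8].round(3), P[r,c+8].round(3))
cv2.imwrite('pics/e.png',np.hstack([cv2.resize(s["image"][195:325,210:310],(400,520),interpolation=cv2.INTER_CUBIC),cv2.resize(load('s2')["image"][185:245,210:260],(400,520),interpolation=cv2.INTER_CUBIC)]))
g=load('s2');Q,k=cloud(g)
for r in range(205,216,2):
  for c in range(222,240,3): print(r,c,g["image"][r,c],Q[r,c].round(3))
E
```

```text
206 [103  98  97] [0.555  0.0544 0.0784] [0.554 0.059 0.08 ] [0.556 0.05  0.078]
212 [74 71 71] [0.5454 0.0525 0.0621] [ 0.521  0.055 -0.001] [0.545 0.047 0.059]
218 [72 72 72] [0.5413 0.0517 0.0617] [0.538 0.056 0.056] [0.541 0.046 0.059]
224 [6 6 3] [0.5389 0.0512 0.0659] [0.538 0.056 0.065] [0.54  0.046 0.066]
230 [ 7 10  5] [0.5363 0.0507 0.0693] [0.539 0.056 0.077] [0.541 0.047 0.077]
236 [14 14 15] [0.5325 0.05   0.0697] [0.538 0.056 0.085] [0.541 0.047 0.086]
242 [7 1 0] [0.5288 0.0492 0.0705] [0.539 0.056 0.093] [0.541 0.047 0.094]
248 [6 3 0] [0.5242 0.0483 0.0694] [0.614 0.066 0.25 ] [0.541 0.047 0.101]
254 [21 19 20] [0.52   0.0475 0.0694] [0.539 0.055 0.108] [0.54  0.047 0.107]
260 [78 75 75] [ 4.779e-01  3.920e-02 -4.000e-04] [0.539 0.055 0.113] [0.54  0.048 0.113]
266 [91 86 85] [ 0.4716  0.038  -0.001 ] [0.539 0.055 0.119] [0.541 0.048 0.12 ]
272 [102  98  96] [ 0.4652  0.0367 -0.0016] [0.539 0.055 0.124] [0.54  0.048 0.124]
278 [87 84 82] [ 0.4594  0.0356 -0.0012] [0.54  0.055 0.13 ] [0.541 0.048 0.131]
284 [85 81 80] [ 0.4525  0.0342 -0.0022] [0.54  0.055 0.135] [0.5
[... 1121 characters left out ...]
]
211 225 [86 88 88] [0.541 0.061 0.061]
211 228 [44 44 44] [0.532 0.063 0.064]
211 231 [42 41 42] [0.523 0.061 0.063]
211 234 [65 64 63] [0.514 0.06  0.063]
211 237 [104 103 102] [ 0.521 -0.006  0.001]
213 222 [84 83 82] [0.544 0.083 0.073]
213 225 [67 67 67] [0.555 0.016 0.009]
213 228 [78 77 76] [0.532 0.064 0.056]
213 231 [73 71 71] [0.524 0.061 0.055]
213 234 [117 115 114] [0.516 0.055 0.05 ]
213 237 [106 104 102] [ 0.52  -0.001 -0.003]
215 222 [81 80 79] [0.541 0.096 0.077]
215 225 [67 67 66] [0.553 0.023 0.007]
215 228 [106 105 104] [0.546 0.016 0.001]
215 231 [107 106 104] [ 0.537  0.011 -0.002]
215 234 [155 152 150] [ 0.527  0.012 -0.001]
215 237 [106 104 102] [ 0.519  0.009 -0.002]
```

View pics/e.png

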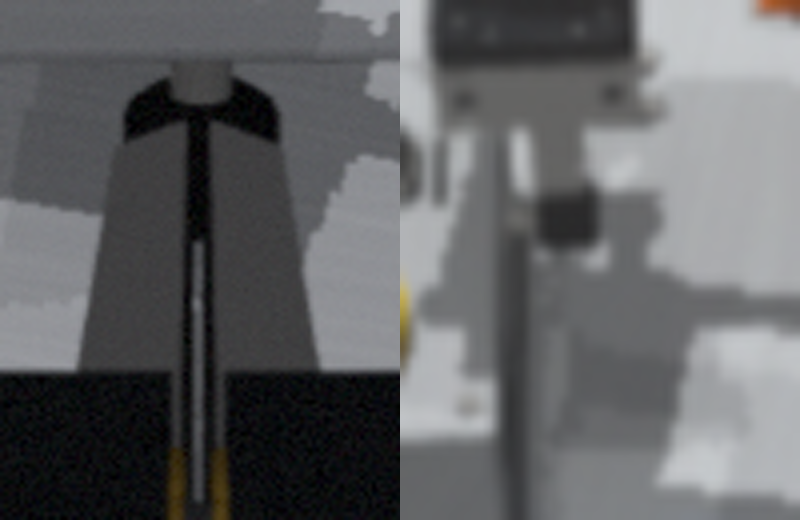

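```bash
python3 - <<'E'
from h import *
s=load('w1'); P,ok=cloud(s)
for r,c in((232,175),(232,182),(240,180),(232,345),(232,340),(240,345)): print(r,c,s["image"][r,c],P[r,c].round(4))
for f,tz in(('w1',.2638),('w2',.0385)):
    s=load(f);P,ok=cloud(s);Q=P[ok&(P[...,2]>tz-.03)]
    # finger points: near the tool line; histogram of lowest z
    t=np.array([.467,.0455]) if f=='w1' else np.array([.5301,.0496])
    ex=np.array([np.cos(.195),np.sin(.195)]);ey=np.array([-ex[1],ex[0]]);d=Q[:,:2]-t
    m=(abs(d@ex)<.014)&(abs(d@ey)<.065); z=Q[m][:,2]-tz; print(f,np.histogram(z,bins=np.arange(-.03,.12,.01)))
# side view of finger in s2
g=load('s2');Q,k=cloud(g)
for r in range(192,210): print(r,[tuple(Q[r,c].round(3)) for c in(228,230)],g["image"][r,229])
E
```

```text
232 175 [63 62 63] [0.4698 0.0969 0.3061]
232 182 [10  8  8] [0.4672 0.0941 0.2994]
240 180 [13 13 14] [0.4647 0.0937 0.3054]
232 345 [60 57 58] [ 0.485  -0.0021  0.3045]
232 340 [32 28 26] [4.840e-01 4.000e-04 3.032e-01]
240 345 [33 28 29] [0.4838 0.     0.3136]
w1 (array([   0,    0,    0,    0,    0,    0,  309,  550,  615,  766,  904,
       1108, 1293, 1445]), array([-3.0000000e-02, -2.0000000e-02, -1.0000000e-02,  6.9388939e-18,
        1.0000000e-02,  2.0000000e-02,  3.0000000e-02,  4.0000000e-02,
        5.0000000e-02,  6.0000000e-02,  7.0000000e-02,  8.0000000e-02,
        9.0000000e-02,  1.0000000e-01,  1.1000000e-01]))
w2 (array([  0,   0,   0,   0,  77, 394, 173, 299, 347, 432, 494, 569, 631,
       200]), array([-3.0000000e-02, -2.0000000e-02, -1.0000000e-02,  6.9388939e-18,
        1.0000000e-02,  2.0000000e-02,  3.0000000e-02,  4.0000000e-02,
        5.0000000e-02,  6.0000000e-02,  7.0000000e-02,  8.0000000e-02,
        9.0000000e-02,  1.0000000e-01,  1.1000000e-01]))
192 [(np.float64(0.507), np.float64(0.137), np.float64(0.202)), (np.float64(0.502), np.float64(0.137),
[... 1636 characters left out ...]
.float64(0.093))] [ 98 100 100]
205 [(np.float64(0.53), np.float64(0.062), np.float64(0.087)), (np.float64(0.524), np.float64(0.064), np.float64(0.089))] [98 99 99]
206 [(np.float64(0.531), np.float64(0.061), np.float64(0.081)), (np.float64(0.525), np.float64(0.062), np.float64(0.084))] [91 92 92]
207 [(np.float64(0.531), np.float64(0.062), np.float64(0.079)), (np.float64(0.526), np.float64(0.057), np.float64(0.075))] [70 70 71]
208 [(np.float64(0.533), np.float64(0.054), np.float64(0.068)), (np.float64(0.527), np.float64(0.057), np.float64(0.071))] [49 49 49]
209 [(np.float64(0.533), np.float64(0.058), np.float64(0.067)), (np.float64(0.526), np.float64(0.058), np.float64(0.068))] [43 43 44]
```

Two views show the fingertips about 37 mm higher than the reported TCP z: about .075 against .0385, and about .300 against .264. That is why the fingers shut just above the knob. xy is right, so I'll open, go down another 37 mm and grip again.

drive_tool --pt "0 0 0 0 0 0" --pt "0 0 0 0 0 0" --pt "0 0 0 0 0 0" --pt "0 0 0 0 0 0" --pt "0 0 0 0 0 0" --pt "0 0 0 0 0 0" --pt "0 0 0 0 0 0" --pt "0 0 0 0 0 0" --gripper 0.25

```text
time: 6.55
tool_pos: [0.5298, 0.0499, 0.0382]
ee_rot: [3.142, -0.0, 0.195]
wrist_force: [-0.9, 0.6, -0.2]
width: 0.0703
finger_force: 0.0
```

drive_tool --pt "0 0 0.3 0 0 0" --pt "0 0 0.3 0 0 0" --pt "0 0 0.32 0 0 0" --pt "0 0 0 0 0 0" --pt "0 0 0 0 0 0"

```text
time: 7.18
tool_pos: [0.5299, 0.05, 0.0014]
ee_rot: [3.142, -0.0, 0.195]
wrist_force: [-0.3, -0.8, 0.3]
width: 0.0703
finger_force: 0.0
```

drive_tool --pt "0 0 0 0 0 0" --pt "0 0 0 0 0 0" --pt "0 0 0 0 0 0" --pt "0 0 0 0 0 0" --pt "0 0 0 0 0 0" --pt "0 0 0 0 0 0" --pt "0 0 0 0 0 0" --gripper 1.0

```text
time: 8.05
tool_pos: [0.53, 0.049, 0.0015]
ee_rot: [3.14, 0.0, 0.195]
wrist_force: [0.7, -4.3, -0.3]
width: 0.0249
finger_force: 30.0
```

drive_tool --pt "-0.1 0 0 0 0 0" --pt "-0.15 0 0 0 0 0" --pt "-0.15 0 0 0 0 0" --pt "-0.15 0 0 0 0 0" --pt "-0.1 0 0 0 0 0" --pt "0 0 0 0 0 0" --pt "0 0 0 0 0 0"

```text
time: 8.93
tool_pos: [0.5056, 0.044, 0.0016]
ee_rot: [3.139, -0.002, 0.195]
wrist_force: [3.8, -3.7, -1.1]
width: 0.025
finger_force: 30.0
```

drive_tool --pt "0 0 0 0 0 0" --pt "0 0 0 0 0 0" --pt "0 0 0 0 0 0" --pt "0 0 0 0 0 0" --pt "0 0 0 0 0 0" --gripper 0.25

```text
time: 9.55
tool_pos: [0.5043, 0.0451, 0.0014]
ee_rot: [-3.141, 0.0, 0.195]
wrist_force: [0.3, 0.2, 0.6]
width: 0.069
finger_force: 0.0
```

drive_tool --pt "0 0 -0.5 0 0 0" --pt "0 0 -0.9 0 0 0" --pt "0 0 -0.9 0 0 0" --pt "0 0 -0.4 0 0 0" --pt "0 0 0 0 0 0"

```text
time: 10.18
tool_pos: [0.505, 0.0449, 0.1103]
ee_rot: [3.141, -0.002, 0.195]
wrist_force: [-0.1, -0.4, -1.1]
width: 0.0705
finger_force: 0.0
```

drive_tool --pt "0 0 0 0 0 0" --pt "0 0 0 0 0 0" --pt "0 0 0 0 0 0" --pt "0 0 0 0 0 0" --pt "0 0 0 0 0 0" --pt "0 0 0 0 0 0" --pt "0 0 0 0 0 0" --pt "0 0 0 0 0 0" --gripper 1.0

```text
time: 11.18
tool_pos: [0.5043, 0.0449, 0.1095]
ee_rot: [3.141, -0.0, 0.195]
wrist_force: [0.2, -0.3, 0.3]
width: 0.0002
finger_force: 0.0
```

```bash
python3 - <<'E'
from h import *
s=grab('wrist','w3'); P,ok=cloud(s); o=get_obs(); print(o["tool_pos"],o["width"],o["wrist_force"])
im=s["image"]; dark=im.max(-1)<70
m=ok&dark&(P[...,2]>.085)&(P[...,2]<.112)&(np.hypot(P[...,0]-.61,P[...,1]-.066)<.045); W=P[m]; print('wheel',m.sum(),W.mean(0),W.min(0),W.max(0))
# knob
k=ok&(im.max(-1)<60)&(P[...,2]>.062)&(P[...,2]<.078)&(np.hypot(P[...,0]-.505,P[...,1]-.044)<.03)
print('knob',k.sum(),P[k].mean(0) if k.any() else 0,P[k].min(0),P[k].max(0))
# finger lowest points relative to tool
d=P[...,:2]-o["tool_pos"][:2]; f=ok&(np.abs(d).max(-1)<.015)&(P[...,2]>o["tool_pos"][2]-.02); print('tip z - tool z',np.percentile(P[f][:,2],[0,.5,2])-o["tool_pos"][2])
yx=np.argwhere(m); a=yx.min(0)-12; b=yx.max(0)+20; a=np.maximum(a,0)
c=im[a[0]:b[0],a[1]-20:b[1]]; print(a,b); cv2.imwrite('pics/f.png',cv2.resize(c,None,fx=5,fy=5,interpolation=cv2.INTER_CUBIC)[:600,:800])
go([.603,.0646,.085],.197)
E
```

```text
[0.50434227 0.04494646 0.10950984] 0.00027537808349339786 [0.2067126  0.02760512 0.5226194 ]
wheel 2230 [0.61047729 0.0661561  0.09818504] [0.57968681 0.05094359 0.08501272] [0.6405538  0.08746108 0.10583788]
knob 641 [0.50587387 0.04365741 0.06740068] [0.49208015 0.0307115  0.06201235] [0.51656968 0.05583158 0.07151648]
tip z - tool z [0.03220368 0.03382725 0.03728852]
[  8 218] [128 294]
shift [ 2.51 -0.    0.61] turn [ 0.   -0.   -0.02]
```

View pics/f.png

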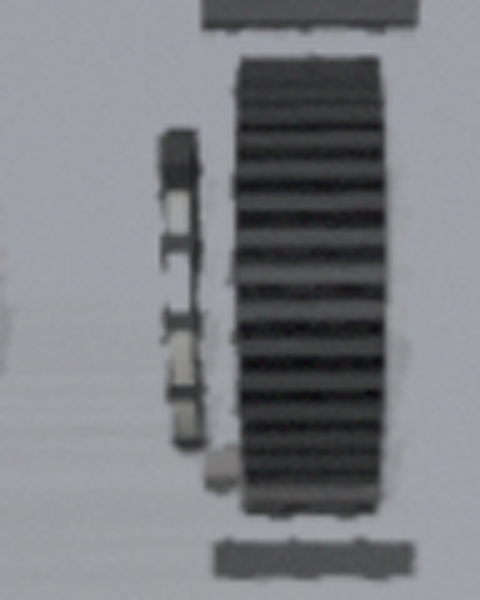

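The pointer is still at the front (first tick), tab at (222,467) in the crop, and the lock is out about 24.5 mm. Now I move over the wheel.

drive_tool --pt "0.6 0 0 0 0 0" --pt "0.7 0 0 0 0 0" --pt "0.7 0 0 0 0 0" --pt "0.5 0 0.2 0 0 0" --pt "0 0 0.4 0 0 0" --pt "0 0 0.2 0 0 0" --pt "0 0 0 0 0 0"

```text
time: 12.1
tool_pos: [0.6008, 0.0642, 0.0761]
ee_rot: [-3.141, 0.003, 0.195]
wrist_force: [-0.0, -0.8, 0.3]
width: 0.0004
finger_force: 0.0
```

drive_tool --pt "0 0 0.1 0 0 0" --pt "0 0 0.05 0 0 0" --pt "0 0 0 0 0 0"

```text
time: 12.48
tool_pos: [0.6024, 0.0643, 0.0717]
ee_rot: [3.141, -0.0, 0.195]
wrist_force: [-0.0, 0.1, 0.4]
width: 0.0005
finger_force: 0.0
```

drive_tool --pt "0 0 0.05 0 0 0" --pt "0 0 0 0 0 0"

```text
time: 12.72
tool_pos: [0.6027, 0.0643, 0.0701]
ee_rot: [3.141, -0.001, 0.195]
wrist_force: [-0.4, -0.2, 2.8]
width: 0.0006
finger_force: 1.2
```

drive_tool --pt "0 0 0.05 0 0 0" --pt "0 0 0 0 0 0"

```text
time: 12.98
tool_pos: [0.6028, 0.0643, 0.0682]
ee_rot: [3.141, -0.001, 0.195]
wrist_force: [-1.3, -1.4, 5.7]
width: 0.0006
finger_force: 2.3
```

drive_tool --pt "0.08 0 0 0 0 0" --pt "0.09 0 0 0 0 0" --pt "0.09 0 0 0 0 0" --pt "0.09 0 0 0 0 0" --pt "0 0 0 0 0 0"

```text
time: 13.6
tool_pos: [0.6165, 0.0671, 0.0675]
ee_rot: [3.142, 0.0, 0.195]
wrist_force: [-0.8, 0.5, 5.0]
width: 0.0003
finger_force: 2.7
```

drive_tool --pt "0 0 -0.3 0 0 0" --pt "-0.35 0 -0.1 0 0 0" --pt "0 0 0 0 0 0"

```text
time: 13.98
tool_pos: [0.6015, 0.0641, 0.0836]
ee_rot: [3.142, 0.0, 0.195]
wrist_force: [-0.2, -0.5, 0.0]
width: 0.0003
finger_force: 0.0
```

```bash
cat >> h.py <<'E'
def tab(f,ang=None):
    "pointer angle from wrist view: find bright bar/tab at wheel; axle known"
    s=grab('wrist',f); P,ok=cloud(s); o=get_obs(); print(o["tool_pos"],o["wrist_force"].round(1))
    ex=np.array([np.cos(.197),np.sin(.197)]);ey=np.array([-ex[1],ex[0]])
    d=P[...,:2]-np.array([.610,.066]); a=d@ex; b=d@ey
    m=ok&(abs(a)<.036)&(abs(b)<.024)&(P[...,2]>.074)&(P[...,2]<.108)
    yx=np.argwhere(m); r0,c0=yx.min(0); r1,c1=yx.max(0)
    # tab lies between plate and wheel: b in .0105...014 raised above the box top
    t=m&(b>.0105)&(b<.0145)&(P[...,2]>.086); 
    if t.any(): print('tab',t.sum(),'a(mm)',np.median(a[t])*1e3,'z',np.median(P[t][:,2]),'deg behind',np.degrees(np.arctan2(np.median(a[t]),np.median(P[t][:,2])-.072)))
    cv2.imwrite('pics/'+f+'c.png',cv2.resize(s["image"][max(r0-5,0):r1+5,c0-5:c1+5],None,fx=5,fy=5,interpolation=cv2.INTER_CUBIC)[:600,:800])
E
python3 -c "
from h import *
tab('p1')"
```

```text
[0.60172172 0.06417267 0.08330267] [0.5 0.  0.1]
tab 2 a(mm) -14.504849606054158 z 0.09427401638489233 deg behind -33.07219323896424
```

View pics/p1c.png

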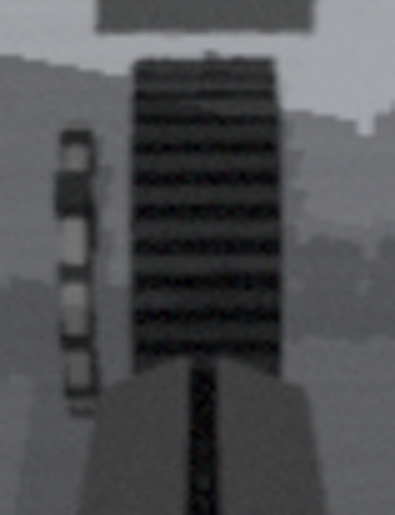

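The fingers hide the pointer here, so I'll build a numeric detector (bar brightness against rim angle, plus the tab), check it on w3, and back off to look.

drive_tool --pt "-0.7 0 -0.3 0 0 0" --pt "-0.9 0 -0.3 0 0 0" --pt "-0.8 0 0 0 0 0" --pt "0 0 0 0 0 0"

```text
time: 14.52
tool_pos: [0.5068, 0.0455, 0.1074]
ee_rot: [3.142, 0.0, 0.194]
wrist_force: [-0.1, 0.1, -0.6]
width: 0.0005
finger_force: 0.0
```

```bash
cat >> h.py <<'E'
def pointer(s):
    P,ok=cloud(s); g=s["image"].max(-1).astype(float)
    ex=np.array([np.cos(.197),np.sin(.197)]);ey=np.array([-ex[1],ex[0]])
    d=P[...,:2]-np.array([.610,.066]); a=d@ex; b=d@ey
    th=np.degrees(np.arctan2(a,P[...,2]-.072)); rr=np.hypot(a,P[...,2]-.072)
    rim=ok&(abs(b)<.008)&(abs(rr-.032)<.004); tb=ok&(b>.0105)&(b<.0145)&(rr>.025)&(rr<.036)&(P[...,2]>.084)
    for q in range(-66,66,6):
        r=rim&(th>=q)&(th<q+6); t=tb&(th>=q)&(th<q+6)
        print(q,'rim',r.sum(),g[r].mean().round() if r.any() else '-','tab',t.sum(),g[t].mean().round() if t.any() else '-')
E
python3 -c "
from h import *
pointer(load('w3')); print(); s=grab('wrist','p2'); print(get_obs()['tool_pos']); pointer(s)"
```

```text
-66 rim 37 74.0 tab 12 89.0
-60 rim 91 58.0 tab 33 119.0
-54 rim 52 46.0 tab 0 -
-48 rim 64 43.0 tab 0 -
-42 rim 107 44.0 tab 0 -
-36 rim 121 46.0 tab 0 -
-30 rim 89 43.0 tab 0 -
-24 rim 123 38.0 tab 0 -
-18 rim 134 51.0 tab 0 -
-12 rim 128 63.0 tab 0 -
-6 rim 120 54.0 tab 0 -
0 rim 121 58.0 tab 0 -
6 rim 117 64.0 tab 0 -
12 rim 139 50.0 tab 0 -
18 rim 109 43.0 tab 0 -
24 rim 92 54.0 tab 0 -
30 rim 115 52.0 tab 0 -
36 rim 97 48.0 tab 0 -
42 rim 62 54.0 tab 0 -
48 rim 59 53.0 tab 0 -
54 rim 49 54.0 tab 0 -
60 rim 46 59.0 tab 0 -

[0.50802675 0.04568495 0.10738769]
-66 rim 52 49.0 tab 0 -
-60 rim 73 46.0 tab 0 -
-54 rim 55 46.0 tab 0 -
-48 rim 77 45.0 tab 0 -
-42 rim 83 100.0 tab 22 105.0
-36 rim 121 76.0 tab 32 106.0
-30 rim 98 42.0 tab 0 -
-24 rim 121 38.0 tab 0 -
-18 rim 134 47.0 tab 0 -
-12 rim 129 62.0 tab 0 -
-6 rim 122 52.0 tab 0 -
0 rim 141 57.0 tab 0 -
6 rim 120 64.0 tab 0 -
12 rim 144 51.0 tab 0 -
18 rim 120 44.0 tab 0 -
24 rim 96 52.0 tab 0 -
30 rim 98 54.0 tab 0 -
36 rim 107 49.0 tab 0 -
42 rim 76 51.0 tab 0 -
48 rim 59 58.0 tab 0 -
54 rim 64 58.0 tab 0 -
60 rim 27 59.0 tab 0 -
```

The pointer is exactly at −36°, the second tick. The detector works and one stroke gives one click. Next stroke.

drive_tool --pt "0.8 0 0.0 0 0 0" --pt "0.9 0 0.1 0 0 0" --pt "0.7 0 0.4 0 0 0" --pt "0 0 0.35 0 0 0" --pt "0 0 0.1 0 0 0" --pt "0 0 0.05 0 0 0" --pt "0 0 0 0 0 0"

```text
time: 15.45
tool_pos: [0.6029, 0.0644, 0.069]
ee_rot: [3.141, -0.003, 0.195]
wrist_force: [0.5, 1.2, 3.0]
width: 0.0005
finger_force: 1.8
```

drive_tool --pt "0.08 0 0 0 0 0" --pt "0.09 0 0 0 0 0" --pt "0.09 0 0 0 0 0" --pt "0.08 0 0 0 0 0" --pt "0 0 0 0 0 0"

```text
time: 16.08
tool_pos: [0.6168, 0.0672, 0.0678]
ee_rot: [-3.142, -0.002, 0.195]
wrist_force: [0.7, 1.0, 5.9]
width: 0.0006
finger_force: 2.5
```

drive_tool --pt "0 0 -0.3 0 0 0" --pt "-0.34 0 -0.1 0 0 0" --pt "-0.7 0 -0.3 0 0 0" --pt "-0.9 0 -0.3 0 0 0" --pt "-0.8 0 0 0 0 0" --pt "0 0 0 0 0 0"

```text
time: 16.82
tool_pos: [0.5058, 0.0452, 0.1072]
ee_rot: [3.141, 0.001, 0.194]
wrist_force: [0.8, 1.4, 0.3]
width: 0.0002
finger_force: 0.0
```

```bash
python3 -c "
from h import *
s=grab('wrist','p3'); print(get_obs()['tool_pos']); pointer(s)" | grep -v 'tab 0'
```

```text
[0.5071894  0.04545875 0.10734506]
-18 rim 122 108.0 tab 23 129.0
-12 rim 141 107.0 tab 25 126.0
```

Third tick (−12°). Next stroke.

drive_tool --pt "0.8 0 0.0 0 0 0" --pt "0.9 0 0.1 0 0 0" --pt "0.7 0 0.4 0 0 0" --pt "0 0 0.35 0 0 0" --pt "0 0 0.1 0 0 0" --pt "0 0 0.05 0 0 0" --pt "0 0 0 0 0 0"

```text
time: 17.75
tool_pos: [0.6029, 0.0643, 0.069]
ee_rot: [3.141, -0.003, 0.195]
wrist_force: [0.4, 0.8, 3.8]
width: 0.0002
finger_force: 1.8
```

drive_tool --pt "0.08 0 0 0 0 0" --pt "0.09 0 0 0 0 0" --pt "0.09 0 0 0 0 0" --pt "0.08 0 0 0 0 0" --pt "0 0 0 0 0 0"

```text
time: 18.38
tool_pos: [0.6165, 0.0672, 0.0677]
ee_rot: [3.142, -0.001, 0.195]
wrist_force: [0.0, 0.5, 5.4]
width: 0.0005
finger_force: 2.6
```

drive_tool --pt "0 0 -0.3 0 0 0" --pt "-0.34 0 -0.1 0 0 0" --pt "-0.7 0 -0.3 0 0 0" --pt "-0.9 0 -0.3 0 0 0" --pt "-0.8 0 0 0 0 0" --pt "0 0 0 0 0 0"

```text
time: 19.12
tool_pos: [0.5059, 0.0454, 0.1073]
ee_rot: [3.141, 0.001, 0.194]
wrist_force: [0.1, -0.1, -0.4]
width: 0.0003
finger_force: 0.0
```

```bash
python3 -c "
from h import *
s=grab('wrist','p4'); print(get_obs()['tool_pos']); pointer(s)" | grep -v 'tab 0'
```

```text
[0.50726305 0.04552752 0.10735328]
6 rim 140 107.0 tab 31 105.0
12 rim 122 122.0 tab 23 140.0
```

Fourth tick (+12°). One more stroke.

drive_tool --pt "0.8 0 0.0 0 0 0" --pt "0.9 0 0.1 0 0 0" --pt "0.7 0 0.4 0 0 0" --pt "0 0 0.35 0 0 0" --pt "0 0 0.1 0 0 0" --pt "0 0 0.05 0 0 0" --pt "0 0 0 0 0 0"

```text
time: 20.05
tool_pos: [0.6029, 0.0644, 0.069]
ee_rot: [3.141, -0.003, 0.195]
wrist_force: [1.8, 0.4, 4.2]
width: 0.0006
finger_force: 1.8
```

drive_tool --pt "0.08 0 0 0 0 0" --pt "0.09 0 0 0 0 0" --pt "0.09 0 0 0 0 0" --pt "0.08 0 0 0 0 0" --pt "0 0 0 0 0 0"

```text
time: 20.68
tool_pos: [0.6166, 0.0672, 0.0677]
ee_rot: [-3.142, -0.001, 0.195]
wrist_force: [1.0, 0.9, 5.0]
width: 0.0007
finger_force: 2.6
```

drive_tool --pt "0 0 -0.3 0 0 0" --pt "-0.34 0 -0.1 0 0 0" --pt "-0.7 0 -0.3 0 0 0" --pt "-0.9 0 -0.3 0 0 0" --pt "-0.8 0 0 0 0 0" --pt "0 0 0 0 0 0"

```text
time: 21.42
tool_pos: [0.5059, 0.0453, 0.1073]
ee_rot: [3.141, 0.001, 0.194]
wrist_force: [1.2, -0.4, 0.9]
width: 0.0007
finger_force: 0.0
```

```bash
python3 -c "
from h import *
s=grab('wrist','p5'); print(get_obs()['tool_pos']); pointer(s); go([.5055,.0447,.06],.197)" | grep -v 'tab 0'
```

```text
[0.50724542 0.04549717 0.10737287]
30 rim 132 80.0 tab 44 104.0
36 rim 82 115.0 tab 16 130.0
shift [-0.05  0.01  1.18] turn [ 0.   -0.   -0.03]
```

Pointer at +36°, the long tick. Now I regrip the knob and push it home.

drive_tool --pt "-0.05 0 0 0 0 0" --pt "0 0 0 0 0 0" --pt "0 0 0 0 0 0" --pt "0 0 0 0 0 0" --pt "0 0 0 0 0 0" --pt "0 0 0 0 0 0" --pt "0 0 0 0 0 0" --pt "0 0 0 0 0 0" --pt "0 0 0.7 0 0 0" --pt "0 0 0.8 0 0 0" --pt "0 0 0.7 0 0 0" --pt "0 0 0.45 0 0 0" --pt "0 0 0 0 0 0" --pt "0 0 0 0 0 0" --gripper 0.25

```text
time: 23.22
tool_pos: [0.5073, 0.0453, 0.0027]
ee_rot: [3.141, -0.002, 0.195]
wrist_force: [0.8, -0.1, 0.6]
width: 0.0704
finger_force: 0.0
```

drive_tool --pt "0 0 0 0 0 0" --pt "0 0 0 0 0 0" --pt "0 0 0 0 0 0" --pt "0 0 0 0 0 0" --pt "0 0 0 0 0 0" --pt "0 0 0 0 0 0" --pt "0 0 0 0 0 0" --gripper 1.0

```text
time: 24.1
tool_pos: [0.5065, 0.0442, 0.0015]
ee_rot: [3.14, 0.0, 0.195]
wrist_force: [0.3, -4.8, -0.3]
width: 0.0251
finger_force: 30.0
```

drive_tool --pt "0.1 0 0 0 0 0" --pt "0.15 0 0 0 0 0" --pt "0.15 0 0 0 0 0" --pt "0.15 0 0 0 0 0" --pt "0.1 0 0 0 0 0" --pt "0 0 0 0 0 0" --pt "0 0 0 0 0 0" --pt "0 0 0 0 0 0"

```text
time: 25.1
tool_pos: [0.5309, 0.0492, 0.0014]
ee_rot: [3.14, 0.002, 0.195]
wrist_force: [-1.6, -5.5, 1.5]
width: 0.0249
finger_force: 30.0
```

drive_tool --pt "0.06 0 0 0 0 0" --pt "0 0 0 0 0 0" --pt "0 0 0 0 0 0"

```text
time: 25.48
tool_pos: [0.5307, 0.0491, 0.0013]
ee_rot: [3.14, 0.008, 0.195]
wrist_force: [-7.9, -7.4, 5.8]
width: 0.025
finger_force: 30.0
```

drive_tool --pt "0 0 0 0 0 0" --pt "0 0 0 0 0 0" --pt "0 0 0 0 0 0" --pt "0 0 0 0 0 0" --pt "0 0 0 0 0 0" --pt "0 0 -0.5 0 0 0" --pt "0 0 -0.9 0 0 0" --pt "-0.6 0 -0.9 0 0 0" --pt "-0.8 0 -0.6 0 0 0" --pt "-0.6 0 0 0 0 0" --pt "0 0 0 0 0 0" --gripper 0.25

```text
time: 26.85
tool_pos: [0.4552, 0.0353, 0.1181]
ee_rot: [3.141, -0.002, 0.194]
wrist_force: [-0.6, 0.0, 0.6]
width: 0.0704
finger_force: 0.0
```

```bash
python3 -c "
from h import *
s=grab('wrist','p6'); o=get_obs(); print(o['tool_pos'],o['width'],o['wrist_force']); pointer(s)
P,ok=cloud(s); im=s['image']
for c in((.53,.0495),(.5055,.044)):
    k=ok&(im.max(-1)<60)&(P[...,2]>.062)&(P[...,2]<.078)&(np.hypot(P[...,0]-c[0],P[...,1]-c[1])<.03)
    print('knob',k.sum(),P[k].mean(0),P[k].min(0),P[k].max(0))
t=grab('top','t9');a=load('top0')
d=cv2.absdiff(t['image'],a['image']).max(-1)[120:205,175:300]; print((d>60).sum())
cv2.imwrite('pics/z.png',cv2.resize(im[0:256],(800,400)))
" | grep -v 'tab 0'
```

```text
[0.45579    0.03539834 0.1177013 ] 0.07063879401914139 [ 0.21388315 -0.47029714 -0.09601078]
knob 749 [0.52998821 0.04869648 0.06750087] [0.51729299 0.03444235 0.0620687 ] [0.55525211 0.07351856 0.07175255]
knob 544 [0.52677142 0.04800296 0.06770987] [0.51729299 0.03593504 0.0620687 ] [0.53542842 0.05998876 0.07175255]
2365
```

View pics/z.png

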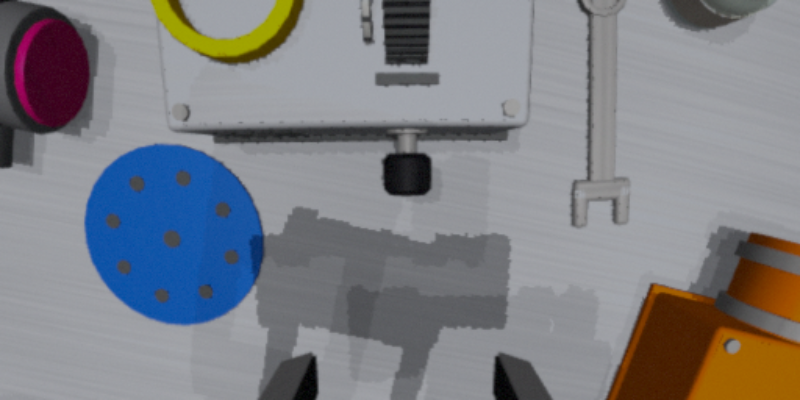

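The knob is home at (407,172): its front edge is at x = .5173, against .5177 at the start, and it met the hard stop. The bystanders in view are undisturbed and the arm is clear. The wheel is out of this frame, but nothing has touched it since it read +36°.

```bash
python3 -c "
from h import *
print(close_job())"
```

```text
the job is handed in; nothing more can be done
None
```

The job is handed in, with no verdict shown: I pulled the lock knob out, rolled the wheel four clicks to the long tick (last read at +36° just before relocking), and pushed the knob fully home; the bystanders in the last view were undisturbed.

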